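# Set the tilting meter cradle and put the hand meter on it

### The arm

A 6-joint arm with a two-finger parallel gripper is mounted at the origin on the work surface. World frame = base frame: x ahead of the robot, y to its left, z up, the work surface at z = 0. Lengths are in m, angles in rad, forces in N, time in s.
With the tool pointing down it reaches from about 0.325 to 0.775 m from the base axis. Payload 5.5 kg.
Tool frame: the origin (TCP) lies midway between the tips of the shut fingers; the grasp point (between the pads) lies 19 mm behind it; y points along the fingers, z is the direction in which the jaws open and shut, and the axes are right-handed (so a half turn about y gives the same grasp; the last joint's range is limited). The gripper opens to 88 mm and grips with 3 to 60 N. Pads are 20 mm wide; open, the fingers measure 115 mm over their backs; the gripper's body (75 mm by 178 mm) begins 61 mm behind the grasp point.
Start: joints at [-1.356, 0.091, 1.231, -0, 1.82, -0.057], TCP at [0.161, -0.578, 0.189] pointing down, gripper open.
Joint ranges: [-2.87, 2.87], [-0.86, 2.18], [0.17, 2.46], [-1.51, 4.65], [0.06, 2.69], [-2.65, 2.65]. Speed limits (rad/s): [2.57, 2.57, 3.01, 3.14, 3.14, 3.14].

### API

Orientations are given as a rotation vector (axis times angle).
In Python, from bench import * gives the robot as it stands. Calls block until the motion is done:
- move_ptp(position, orientation): joint-space move of the TCP to a pose.
- movel(position, vel=0.15, ori=None, force_limit=None): straight line of the TCP; ori=None keeps the orientation; vel is the mean speed in m/s. With force_limit (N) it stops when the force on the tool has changed by that much, and returns True; else False.
- set_joints(angles): joint-space move.
- set_gripper(opening, force=None): opening from 0.0 (shut) to 1.0 (fully open); force is the grip in N (None keeps the last); returns when the fingers have stopped.
- sleep(seconds).
- solve_ik(position, orientation): joint angles nearest the present ones, or None.
- get_image(name): name is "scene" or "top"; returns a dict with "pixels" (420x560x3 uint8, red, green, blue), "camera_matrix" (3x3 intrinsics, pixels), "k1" (the pictures are not rectified: a ray, as slopes to the right and down, at radius r is drawn at 1 + k1 r^2 times it, then the intrinsics apply), "R" (3x3) and "t" (3): a world point X has camera coordinates R X + t. Camera axes: x right, y down, z forward; pixel columns grow to the right and rows downward; lengths in m; the calibration is good to about 2 mm. A picture is of the moment at which its call begins. There is no depth.
A pose or a line that the arm cannot do raises PlanningError and nothing moves.
- finish_job(): hands the job in, once; it reports no verdict.
Trained networks look in a picture, given as the dict that the camera call returned (one of the last four; its "shot" number tells which), for a name from the list of things; names that differ only in an ending like _2 or _b are one class to them, and where a whole thing is asked for, a point or a joint stands for the part that bears it (a point fixed in the world has none). Each returns a list of dicts, best first, with "confidence" (0 to 1); they miss things now and then, are a little off and sometimes report something else, mostly with a low value. They report only what shows in the picture. A call takes as long as a camera call. They do not tell look-alikes from the thing itself.
- recognise(picture, query): "box" ([left, top, right, bottom] in pixels, round what is visible of it).
- silhouettes(picture, query): "region" (420x560 bool, what is visible of it) and "box" ([left, top, right, bottom] in pixels, round what is visible of it).
- pinpoint(picture, query): "position" ([column, row] in pixels: a listed point, or the origin of a listed thing).
Readings, each from a call of its own:
- read_t(): time.
- read_joints(): joint angles.
- read_qd(): joint speeds.
- read_tau(): joint torques, N m.
- read_tcp_pos(): TCP position.
- read_eef_rot(): TCP orientation.
- read_ft_force(): force on the tool from outside, world axes, zero at the start.
- read_wrist_torque(): the same for the moment, N m.
- read_grip_width(): opening from 0.0 (shut) to 1.0 (fully open).
Only numpy, scipy, OpenCV 4.12 (cv2) and the standard library are available. Lean on these libraries where they do the work, as an engineer would, in place of code of your own. Each camera call takes 0.05 s, during which the arm holds its last target. There are 200 camera calls.

### The job

Get the test bench's meter cradle ready: turn its turntable by the red-topped post until the white pointer points at the orange mark (not the blue one), and tip the back rest down until it comes up against its orange stop, pressing gently. The yellow hand meter must end up lying on the rest, screen outwards and screen end up, centred, straight and with its foot against the lip; leave the other things on the bench where they are.

Things in the scene. Friction and masses are not known exactly. Their poses are not given: they have to be found in the camera images.
- base: Fixed grey round base plate of the cradle, 240 mm diameter, 12 mm high, on the table. Origin: centre of its underside, on the swivel axis.
- swivel: Black turntable, 170 mm diameter, 14 mm high, turning about a vertical axis on a stiff friction joint (about 0.35 N m); stays where left. Origin: on the axis at its underside, 12 mm above the table. Front is its -x axis: a white pointer 6 mm wide runs out along -x to 98 mm from the axis. It carries the post, two aluminium cheeks (outer faces 32 mm either side, 64 mm high), the stop and the rest.
- post (a point): The upright steel post by which to push the turntable round: 14 mm diameter with an 18 mm red ball on top, at (0, 125) mm in the turntable's frame. It stands from 22 to 96 mm above the table; this point is on its axis 62 mm above the table.
- hinge (a point): Middle of the rest's level hinge axis, between the cheeks, at (-55, 0, 55) mm in the turntable's frame, 67 mm above the table. The axis runs along the turntable's y. The hinge hub is rubber-buffered: at the stop the top of the rest still gives about 0.7 mm per N and springs back when let go.
- mark_orange: Orange disc, 16 mm diameter, 6 mm high, on the rim of the base 108 mm from the swivel axis; the mark to point at. Origin: centre of its underside. Orange and blue may change places.
- mark_blue: Blue disc like the orange one; the wrong mark.
- stop: Orange fork under the rest, clamped beforehand somewhere between 16 and 32 degrees above level; turns with the turntable. Origin: on the hinge axis; x runs up along the fork. Arms 39 mm either side carry a cross bar 92 mm wide, 67 to 83 mm from the hinge. When the rest lies on the stop, the x axes of rest and stop point the same way.
- rest: Narrow aluminium back rest, flat bar 140 x 40 x 8 mm, hinged at its lower end; starts too steep, is pushed down from its front against friction (about 0.45 N m), stays where left; a rubber-buffered stop ends the travel. Over 30 N on it is too hard. Origin: on the hinge axis; x runs up the bar, y across, z out of its front face, which lies at z = 10 mm from x = 8 to 140 mm.
- lip (a point): Corner where the rest's face meets the black lip at its foot, mid-width, at (8, 0, 10) mm in the rest's frame. The lip is 50 mm wide, 8 mm thick and stands 16 mm proud of the face; the meter's foot goes against it.
- meter: Loose yellow hand meter, 120 x 46 x 24 mm (x, y, z), 0.2 to 0.35 kg, lying on its back on the table. Origin: centre of its underside (back); x points to its screen end, z out of the screen. Seated properly its origin is at about (68, 0, 10) mm in the rest's frame with all axes alike.
- meter_foot (a point): Centre of the meter's foot face (the end away from the screen), 60 mm from the middle, half-way up its thickness.
- screwdriver: Loose screwdriver lying on the table, about 200 mm long; leave alone.
- tape: Loose black roll of tape, 100 mm diameter, 24 mm high; leave alone.
- cleaner: Loose spray can, 56 mm diameter, 170 mm high; leave alone.
- battery: Loose grey battery, 70 x 40 x 22 mm; leave alone.
- mug: Loose blue mug, 80 mm diameter, 90 mm high; leave alone.
- tray: Loose blue parts tray, 140 x 100 x 40 mm; leave alone.
There are look-alikes about, which are no part of the job. Several things have the shape of the meter; the one meant has the colours described above.

How it is judged:
By the outcome, as a careful person would: the job done as asked, in the order asked, and still so for the second after the job is handed in, with the robot touching nothing.
It also fails if it takes over 72 s, if anything falls off the work surface, if the arm or the gripper's body presses on something with over 40 N, if the wrist force passes 120 N, or if a joint passes its speed limit or range.

## Working session

There is one attempt and no reset: what is moved stays moved. The work goes in short steps, each a Python script; the robot and the scene stay as the last script left them, time stands still between calls to the robot, and variables do not carry over. Pictures are saved under pics/ and viewed, about 8 in all and at most 12, crops included, and the job is handed in when it is done.

```bash
ls; mkdir -p pics; cat > h.py <<'E'
from bench import *
import numpy as np, cv2
from scipy.spatial.transform import Rotation as Rn
from scipy.optimize import least_squares
def save(p,name,crop=None,scale=1):
    a=p["pixels"][:,:,::-1]
    if crop: l,t,r,b=crop; a=a[t:b,l:r]
    cv2.imwrite("pics/"+name,cv2.resize(a,None,fx=scale,fy=scale,interpolation=cv2.INTER_CUBIC))
def proj(p,X):
    X=np.atleast_2d(X); c=X@np.array(p["R"]).T+np.array(p["t"])
    s=c[:,:2]/c[:,2:]; s=s*(1+p["k1"]*(s**2).sum(1,keepdims=True))
    K=np.array(p["camera_matrix"]); return s@K[:2,:2].T+K[:2,2]
def ray(p,uv):
    K=np.array(p["camera_matrix"]); d=np.linalg.solve(K,[uv[0],uv[1],1])[:2]; s=d.copy()
    for _ in range(20): s=d/(1+p["k1"]*(s@s))
    R=np.array(p["R"]); v=R.T@np.array([s[0],s[1],1]); o=-R.T@np.array(p["t"]); return o,v/np.linalg.norm(v)
def atz(p,uv,z):
    o,v=ray(p,uv); return o+v*(z-o[2])/v[2]
def tri(obs):
    A=np.zeros((3,3));b=np.zeros(3)
    for p,uv in obs:
        o,v=ray(p,uv); M=np.eye(3)-np.outer(v,v); A+=M; b+=M@o
    return np.linalg.solve(A,b)
E
cat > a.py <<'E'
from h import *
np.set_printoptions(precision=4,suppress=True)
S={n:get_image(n) for n in("scene","top")}
for n,p in S.items():
    save(p,n+"0.png",scale=1.4); print(n,"cam at",-np.array(p["R"]).T@p["t"], p["k1"])
    for q in["base","post","hinge","lip","mark_orange","mark_blue","stop","rest","meter","meter_foot","swivel"]:
        print(q,[(np.round(d["position"],1).tolist(),round(d["confidence"],2)) for d in pinpoint(p,q)])
print(read_t())
E
python3 a.py
```

```text
pics
scene cam at [1.2397 0.2667 0.7712] 0.014157739224602405
base [([272.3, 246.2], 0.83), ([271.9, 214.1], 0.43)]
post [([317.4, 238.3], 0.83)]
hinge [([272.3, 211.3], 0.93)]
lip [([266.5, 210.1], 0.8)]
mark_orange [([271.2, 213.4], 0.28)]
mark_blue [([295.2, 223.5], 0.54)]
stop [([270.4, 213.8], 0.6), ([269.5, 248.0], 0.21)]
rest [([268.1, 212.5], 0.65)]
meter [([311.4, 195.8], 0.73), ([203.3, 154.6], 0.72), ([193.0, 204.9], 0.69), ([357.0, 264.3], 0.56), ([370.3, 191.7], 0.56)]
meter_foot [([334.2, 263.9], 0.88), ([190.1, 153.4], 0.84), ([308.7, 206.6], 0.74), ([202.7, 188.8], 0.72), ([366.0, 200.9], 0.63)]
swivel [([265.1, 243.4], 0.57)]
top cam at [ 0.3515 -0.0167  1.2733] 0.003508064815423555
base [([275.1, 206.5], 0.61)]
post [([227.6, 204.1], 0.59), ([371.5, 261.9], 0.48)]
hinge [([275.4, 219.1], 0.74)]
lip [([277.6, 223.9], 0.67)]
mark_orange [([294.0, 233.0], 0.53)]
mark_blue [([257.0, 237.8], 0.54)]
stop [([277.1, 221.6], 0.81)]
rest [([276.9, 219.8], 0.66)]
meter [([398.9, 331.1], 0.93), ([190.6, 207.5], 0.79), ([255.8, 292.7], 0.72), ([193.3, 317.1], 0.72), ([369.7, 239.5], 0.65), ([273.0, 206.2], 0.59)]
meter_foot [([369.1, 261.1], 0.93), ([207.5, 191.7], 0.93), ([252.2, 263.7], 0.76), ([193.7, 298.6], 0.71), ([155.5, 273.0], 0.29)]
swivel [([275.9, 205.6], 0.92)]
1.2
```

View pics/scene0.png

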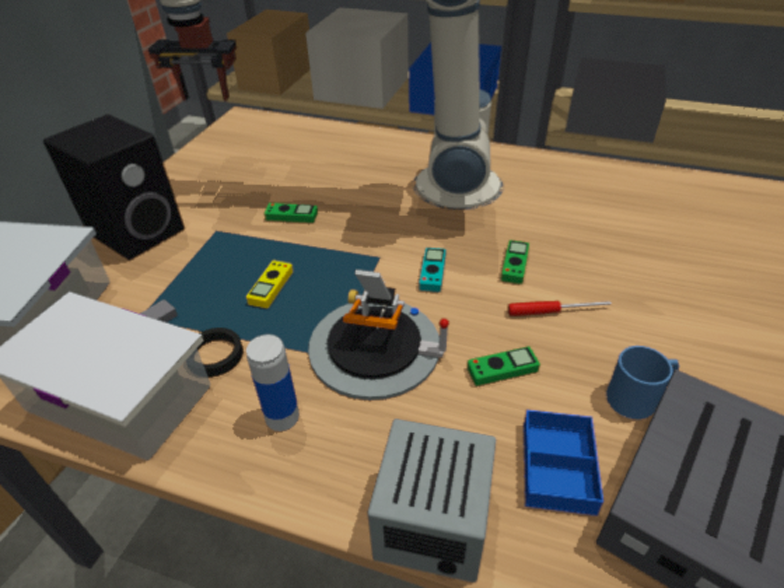

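View pics/top0.png

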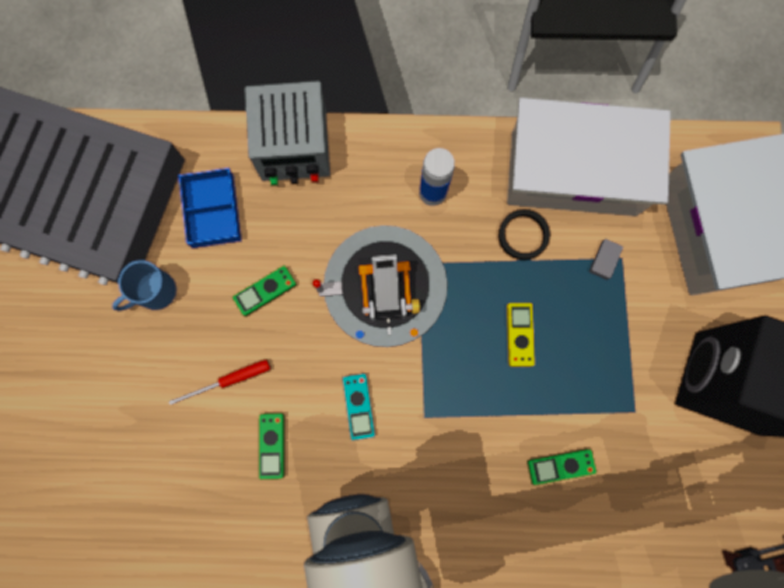

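Both views: one yellow meter (top 372,239; scene 193,204). The look-alikes are green at top (190,207), (193,317) and (400,331), and teal at (256,292). The rest faces the robot. The pointer is at top (278,232), the orange mark at (296,237) and the blue one at (257,239).

```bash
cat > b.py <<'E'
from h import *
np.set_printoptions(precision=4,suppress=True)
S=get_image("scene");T=get_image("top")
a=T["pixels"][:,:,::-1]; c1=cv2.resize(a[155:255,215:325],None,fx=4,fy=4,interpolation=cv2.INTER_CUBIC)
c2=cv2.resize(a[205:275,350:395],None,fx=4,fy=4,interpolation=cv2.INTER_CUBIC)
b=S["pixels"][:,:,::-1]; 
o=np.zeros((400,800,3),np.uint8);o[:,:440]=c1;o[:280,440:620]=c2; cv2.imwrite("pics/c1.png",o)
def blob(p,lo,hi,box):
    l,t,r,b=box; hsv=cv2.cvtColor(p["pixels"],cv2.COLOR_RGB2HSV); m=np.zeros(hsv.shape[:2],np.uint8)
    m[t:b,l:r]=cv2.inRange(hsv,lo,hi)[t:b,l:r]; return m
def cen(m): y,x=np.nonzero(m); return np.array([x.mean()if len(x)else -1,y.mean()if len(x)else -1]),len(x)
co,no=cen(blob(T,(8,150,120),(18,255,255),(288,230,306,246))); cb,nb=cen(blob(T,(100,120,100),(120,255,255),(248,230,266,246)))
cr,nr=cen(blob(T,(0,150,80),(6,255,255),(218,195,236,212))); cr2,nr2=cen(blob(S,(0,150,80),(6,255,255),(305,222,330,240)))
print(no,nb,nr,nr2)
O=atz(T,co,.018);B=atz(T,cb,.018); print("orange",O,"blue",B)
print("ball",tri([(T,cr),(S,cr2)]), atz(T,cr,.096))
# base circle from grey silhouette
for p in(T,S):
  for q in("base","swivel"):
    s=silhouettes(p,q)
    for d in s[:2]: print(q,d["confidence"],np.round(d["box"],1),d["region"].sum())
s=silhouettes(T,"base")
for q in("rest","meter"):
  for n,p in(("T",T),("S",S)):
    for d in silhouettes(p,q)[:6]: print(n,q,round(d["confidence"],2),np.round(d["box"],0),d["region"].sum())
for z in(.0,.012,.024):
  m=blob(T,(22,100,80),(34,255,255),(355,205,390,270)); m=cv2.morphologyEx(m,cv2.MORPH_CLOSE,np.ones((7,7)))
  r=cv2.minAreaRect(cv2.findNonZero(m)); P=np.array([atz(T,x,.024)for x in cv2.boxPoints(r)]); 
print("meter rect",P[:,:2].tolist(),P.mean(0),np.linalg.norm(P[0]-P[1]),np.linalg.norm(P[1]-P[2]))
for q in("hinge","lip","stop","rest","post","swivel","base"):
  f=lambda p:np.array(pinpoint(p,q)[0]["position"])
  try: print(q,tri([(T,f(T)),(S,f(S))]))
  except Exception as e: print(q,e)
E
python3 b.py
```

```text
21 24 26 30
orange [ 0.4995 -0.0654  0.018 ] blue [0.4932 0.0373 0.018 ]
ball [0.5767 0.1153 0.0864] [0.5749 0.1143 0.096 ]
base 0.78 [220.3 161.8 319.3 248.4] 5930
swivel 0.93 [223.7 172.3 305.5 238. ] 3335
swivel 0.46 [256.6 185.9 301.  230.2] 1137
base 0.66 [221.8 192.7 318.1 283.7] 5859
swivel 0.71 [233.  195.6 318.7 272.5] 3691
T rest 0.84 [270. 181. 288. 229.] 761
T rest 0.66 [ 82. 187. 126. 226.] 1211
T rest 0.22 [357. 147. 396. 186.] 567
T meter 0.97 [183. 294. 203. 344.] 818
T meter 0.89 [378. 319. 427. 348.] 879
T meter 0.86 [359. 221. 381. 261.] 820
T meter 0.82 [165. 192. 211. 226.] 736
T meter 0.75 [244. 269. 270. 318.] 828
T meter 0.45 [257. 180. 301. 226.] 1098
S meter 0.91 [185. 144. 226. 158.] 494
S meter 0.83 [300. 179. 316. 208.] 498
S meter 0.81 [174. 187. 208. 223.] 616
S meter 0.71 [358. 177. 378. 203.] 487
S meter 0.56 [335. 247. 390. 277.] 957
meter rect [[0.5593605452868486, -0.2421237605634623], [0.560520310712012, -0.29256063382597886], [0.44095049582889667, -0.2910863758392278], [0.43975003083477354, -0.2414084240133623]] [ 0.5001 -0.2668  0.024 ] 0.05045020555300604 0.1195789031049958
hinge [ 0.5326 -0.0144  0.07  ]
lip list index out of range
stop [ 0.536  -0.0111  0.0693]
rest [ 0.5368 -0.0209  0.0742]
post [0.5763 0.1167 0.0561]
swivel [ 0.5884 -0.0103  0.0022]
base [ 0.6806 -0.1291  0.1782]
```

View pics/c1.png

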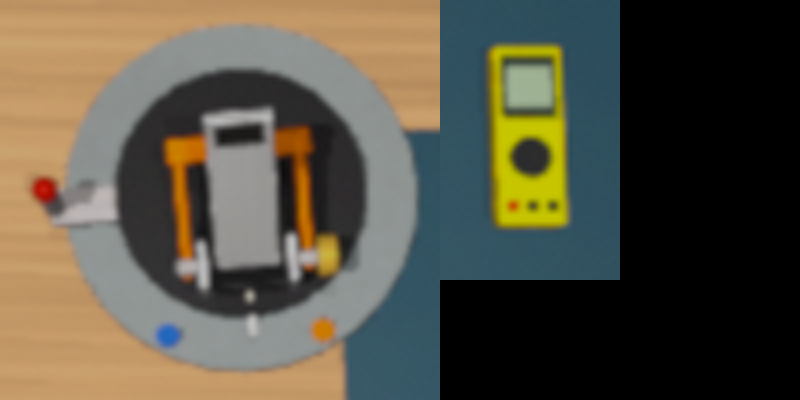

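Close crop: the meter is yellow with its screen end towards +x, and the pointer sits between blue (left) and orange (right). From the marks and the post, the swivel centre is about (0.591, -0.008). The yaw is about 7°, and orange needs about 32°. I'll grip the post and swing it.

```bash
cat >> h.py <<'E'
np.set_printoptions(precision=4,suppress=True)
def ori(y,z,pos=None):
    """rotation vector for finger direction y and jaw direction +-z, whichever keeps the wrist nearest"""
    best=None
    for s in(1,-1):
        Y=np.array(y,float);Y/=np.linalg.norm(Y);Z=s*np.array(z,float);Z-=Y*(Y@Z);Z/=np.linalg.norm(Z)
        r=Rn.from_matrix(np.c_[np.cross(Y,Z),Y,Z]).as_rotvec()
        if pos is None:return r
        q=solve_ik(pos,r)
        if q is None: continue
        c=np.abs(np.array(q)-read_joints()).max()
        if best is None or c<best[0]: best=(c,r,q)
    return best[1]
D=np.array([0,0,-1.])
E
cat > turn.py <<'E'
from h import *
C=np.array([.591,-.008]); R=.125; a0=np.deg2rad(97.4); a1=np.deg2rad(122.1)
pt=lambda a,z:np.r_[C+R*np.array([np.cos(a),np.sin(a)]),z]
tan=lambda a:[-np.sin(a),np.cos(a),0]
set_gripper(1.0)
p=read_tcp_pos(); movel([p[0],p[1],.3],vel=.3)
o=ori(D,tan(a0),pt(a0,.2)); print(o)
move_ptp(pt(a0,.25),o)
print(movel(pt(a0,.045),vel=.15,force_limit=15))
set_gripper(0,force=12); print("grip",read_grip_width()*88,read_ft_force())
Rm=Rn.from_rotvec(o)
for a in np.linspace(a0,a1,7)[1:]:
    oo=(Rn.from_euler("z",a-a0)*Rm).as_rotvec()
    movel(pt(a,.045),vel=.06,ori=oo)
    print(np.rad2deg(a),read_ft_force())
set_gripper(.5); movel(pt(a1,.2),vel=.2)
print(read_joints(),read_t())
E
python3 turn.py
```

```text
[-1.2675  1.1135 -1.1135]
False
grip 16.790915065843944 [ 2.6439  0.4787 -1.1527]
101.51666666666667 [-1.8956 -0.2502  1.637 ]
105.63333333333333 [-1.2437  0.5238  1.3957]
109.74999999999999 [-1.8517 -0.9493  0.1337]
113.86666666666666 [0.1085 0.243  0.2756]
117.98333333333333 [-0.6304 -1.2766  0.2588]
122.1 [-0.6462 -1.6534 -0.0808]
[ 0.1207 -0.0844  1.389   0.      1.8391 -0.4395] 11.9917
```

```bash
cat > look.py <<'E'
from h import *
import sys
n=sys.argv[1]
S=get_image("scene");T=get_image("top")
o=np.zeros((400,800,3),np.uint8)
o[:,:400]=cv2.resize(T["pixels"][155:255,225:325,::-1],(400,400),interpolation=cv2.INTER_CUBIC)
o[:,400:]=cv2.resize(S["pixels"][180:280,220:320,::-1],(400,400),interpolation=cv2.INTER_CUBIC)
cv2.imwrite(f"pics/{n}.png",o)
def cen(p,lo,hi,box):
    l,t,r,b=box; hsv=cv2.cvtColor(p["pixels"],cv2.COLOR_RGB2HSV)[t:b,l:r]; y,x=np.nonzero(cv2.inRange(hsv,lo,hi))
    return (np.array([x.mean()+l,y.mean()+t]) if len(x) else None),len(x)
C=np.array([.591,-.008])
co,_=cen(T,(8,150,120),(18,255,255),(288,230,306,246))
if co is not None:
  O=atz(T,co,.018)[:2]; print("orange dir",np.rad2deg(np.arctan2(*(O-C)[::-1]))%360)
cr,k=cen(T,(0,150,80),(6,255,255),(218,195,255,240)); print(k)
B=atz(T,cr,.096)[:2]; print("ball",B,"yaw",np.rad2deg(np.arctan2(*(B-C)[::-1]))-90,np.linalg.norm(B-C))
for q in("hinge","rest","stop","lip"):
  t=pinpoint(T,q);s=pinpoint(S,q)
  if t and s: print(q,tri([(T,t[0]["position"]),(S,s[0]["position"])]))
E
cat > m.py <<'E'
from h import *
move_ptp([.42,-.27,.25],ori(D,[0,1,0],[.42,-.27,.25]))
E
python3 m.py; python3 look.py turned
```

```text
orange dir 212.18053530164067
28
ball [0.5227 0.0959] yaw 33.32010398005262 0.12428355636429608
hinge [ 0.5382 -0.0376  0.0584]
rest [ 0.5427 -0.0414  0.0703]
stop [ 0.544  -0.0389  0.0771]
lip [ 0.5481 -0.0369  0.0846]
```

View pics/turned.png

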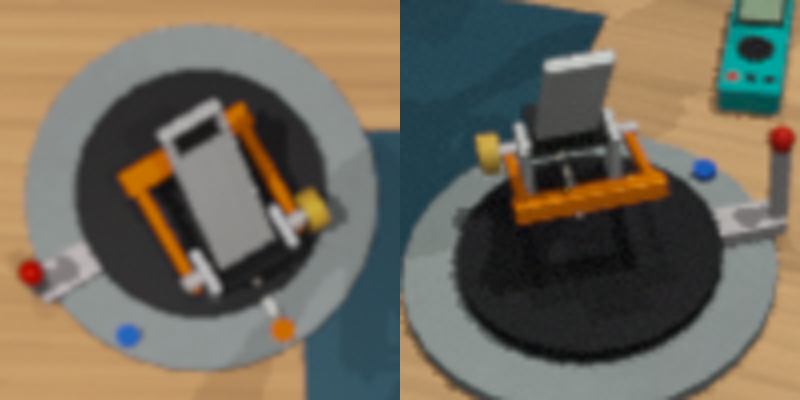

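```bash
cat > e.py <<'E'
from h import *
S=get_image("scene");T=get_image("top")
t=lambda u,v:np.array([225+u/4-.375,155+v/4-.375]); s=lambda u,v:np.array([220+(u-400)/4-.375,180+v/4-.375])
C=np.array([.591,-.008]);psi=np.deg2rad(32.2)
f=np.array([np.cos(psi),np.sin(psi)]); H=np.r_[C-.055*f,.067]
for n,P in(("rest tip back edge",tri([(T,t(188,116)),(S,s(579,66))])),("bar +y end",tri([(T,t(135,185)),(S,s(655,178))])),("bar -y end",tri([(T,t(240,115)),(S,s(525,206))]))):
    d=P-H; print(n,P,"along",d[:2]@f,"lat",d[:2]@[-f[1],f[0]],"up",d[2],"ang",np.rad2deg(np.arctan2(d[2],d[:2]@f)),"r",np.hypot(d[2],d[:2]@f))
# pointer: white pixels between turntable and orange mark
hsv=cv2.cvtColor(T["pixels"],cv2.COLOR_RGB2HSV); y,x=np.nonzero((hsv[:,:,2]>165)&(hsv[:,:,1]<50)); k=(x>286)&(x<300)&(y>226)&(y<238)
print("pointer px",np.c_[x,y][k].tolist())
if k.any():
    w=atz(T,[x[k].mean(),y[k].mean()],.024)[:2]-C; print(np.rad2deg(np.arctan2(w[1],w[0]))%360,np.linalg.norm(w))
# model overlays: stop axis & rest
for th in(20,24,28): 
    th=np.deg2rad(th); print(proj(T,[np.r_[H[:2]+.083*np.cos(th)*f+yy*np.array([-f[1],f[0]]),.067+.083*np.sin(th)] for yy in(.046,-.046)]))
E
python3 e.py
```

```text
rest tip back edge [ 0.6045 -0.0018  0.1867] along 0.06972721887269716 lat -0.0019124900187287152 up 0.11967232656370261 ang 59.772734211790194 r 0.13850397393898306
bar +y end [0.5815 0.0328 0.0879] along 0.0687523606396798 lat 0.03957724737004051 up 0.020912880159603478 ang 16.918549702981565 r 0.07186261649911259
bar -y end [ 0.6283 -0.033   0.0891] along 0.07328432895204197 lat -0.041018132517404035 up 0.022078755760044838 ang 16.766255002114672 r 0.0765379926955418
pointer px [[291, 230], [292, 230], [291, 231], [292, 231], [293, 231], [292, 232], [293, 232], [293, 233]]
212.45848624188253 0.09114393727086101
[[254.0504 198.5682]
 [285.1811 180.3567]]
[[254.3913 198.8745]
 [285.6655 180.5764]]
[[254.813  199.3206]
 [286.2286 180.9359]]
```

```bash
cat > push.py <<'E'
from h import *
C=np.array([.591,-.008]);psi=np.deg2rad(32.2)
f=np.r_[np.cos(psi),np.sin(psi),0]; lat=np.array([-f[1],f[0],0]); H=np.r_[C,.067]-.055*f; Z=np.array([0,0,1.])
P=lambda th,x,z=.010:H+x*(np.cos(th)*f+np.sin(th)*Z)+z*(-np.sin(th)*f+np.cos(th)*Z)
d=np.deg2rad; n=-np.sin(d(30))*f+np.cos(d(30))*Z
a=P(d(60),.115);b=P(d(14),.118); u=(b-a)/np.linalg.norm(b-a)
set_gripper(0,force=10)
h=a-.02*u; h2=h+.06*n
o=ori(-n,lat,h2); print(h2,solve_ik(h2,o),solve_ik(b,o))
move_ptp(h2,o); movel(h,vel=.15); 
hit=movel(b,vel=.04,force_limit=10)
p=np.array(read_tcp_pos()); F=np.array(read_ft_force()); r=p-H
print(hit,p,"F",F,"along",(r@f),"up",r[2]); rr=np.hypot(r@f,r[2]); print("theta",np.rad2deg(np.arctan2(r[2],r@f)-np.arcsin(.010/rr)),read_t())
E
python3 push.py
```

```text
[ 0.5487 -0.0346  0.238 ] [-0.4231 -0.4246  1.6939  0.4298  1.564   0.6505] [-0.2359 -0.2109  1.7592  0.3888  1.235   0.7105]
False [0.639  0.0223 0.1049] F [-2.5739 -2.0405  1.0959] along 0.11177835478983965 up 0.037886630686239306
theta 13.86340261925117 19.2833
```

```bash
python3 - <<'E'
from h import *
S=get_image("scene");T=get_image("top")
o=np.zeros((400,800,3),np.uint8)
o[:,:400]=cv2.resize(T["pixels"][155:255,225:325,::-1],(400,400),interpolation=cv2.INTER_CUBIC)
o[:,400:]=cv2.resize(S["pixels"][160:260,220:320,::-1],(400,400),interpolation=cv2.INTER_CUBIC)
cv2.imwrite("pics/push.png",o)
E
```

```text
(no output)
```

View pics/push.png

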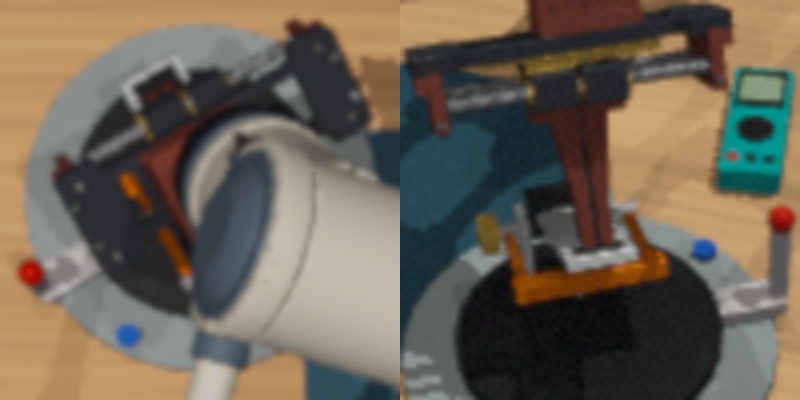

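```bash
cat > push2.py <<'E'
from h import *
C=np.array([.591,-.008]);psi=np.deg2rad(32.2)
f=np.r_[np.cos(psi),np.sin(psi),0]; Z=np.array([0,0,1.])
th=np.deg2rad(17); u=np.sin(th)*f-np.cos(th)*Z
p0=np.array(read_tcp_pos())
sleep(.2); print(read_ft_force(),read_wrist_torque())
for i in range(1,10):
    hit=movel(p0+u*.002*i,vel=.03); sleep(.15); F=np.array(read_ft_force()); print(i*2,F,"along",F@-u)
    if F@-u>11: break
print(read_tcp_pos(),read_t())
E
python3 push2.py
```

```text
[-2.3556 -1.5427 -0.2176] [-0.359   0.4201 -0.0149]
2 [ 0.8475 -0.7851  2.9611] along 2.7443687995858257
4 [0.5611 0.371  4.2037] along 3.8234204200598483
6 [ 0.4651 -0.5503  3.8264] along 3.629833634719899
8 [0.8643 0.3672 3.4008] along 2.981176248106326
10 [1.5875 0.3984 3.7741] along 3.1543878836742034
12 [0.7568 0.7334 4.2828] along 3.79412718778884
14 [1.0891 1.3064 3.8033] along 3.1641123018178834
16 [1.4543 0.5112 4.2386] along 3.613949007196302
18 [ 1.0502 -1.0422  3.6696] along 3.411800525926867
[0.6436 0.0252 0.0877] 23.1833
```

```bash
python3 - <<'E'
from h import *
S=get_image("scene");T=get_image("top")
o=np.zeros((480,800,3),np.uint8)
o[:400,:320]=cv2.resize(T["pixels"][155:255,235:315,::-1],(320,400),interpolation=cv2.INTER_CUBIC)
o[:,320:]=cv2.resize(S["pixels"][185:265,230:310,::-1],(480,480),interpolation=cv2.INTER_CUBIC)
cv2.imwrite("pics/push2.png",o)
print(proj(S,[read_tcp_pos()]))
E
```

```text
[[271.521 241.368]]
```

View pics/push2.png

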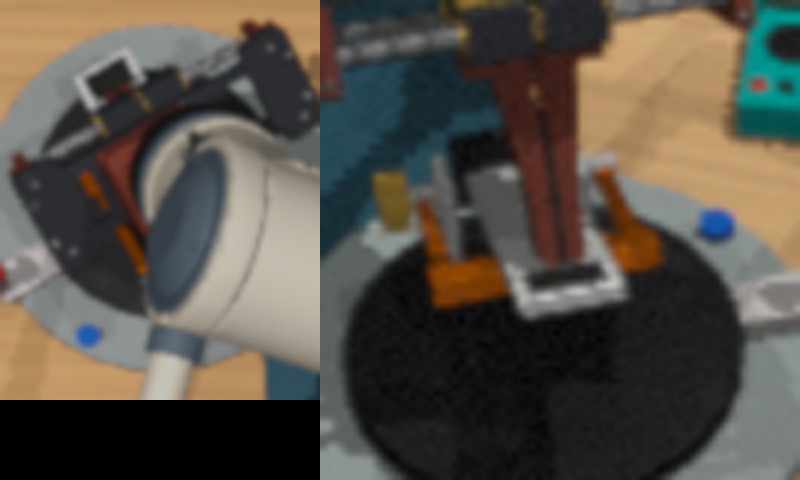

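```bash
python3 - <<'E'
from h import *
S=get_image("scene");T=get_image("top")
p=np.array(read_tcp_pos()); y=Rn.from_rotvec(read_eef_rot()).as_matrix()[:,1]; print(p,y,read_joints())
for s in(0,.01,.02,.03,.05,.08): print(s,proj(S,[p-s*y]),"crop",(proj(S,[p-s*y])-[230,185])*6+[320,0])
hsv=cv2.cvtColor(S["pixels"],cv2.COLOR_RGB2HSV)
C=np.array([.591,-.008]); a=np.deg2rad(122.2)
print("ball pred S",proj(S,[np.r_[C+.125*np.array([np.cos(a),np.sin(a)]),.096]]),"T",proj(T,[np.r_[C+.125*np.array([np.cos(a),np.sin(a)]),.096]]))
for P,b in((S,(305,185,335,235)),(T,(218,195,255,240))):
    l,t,r,bb=b;h=cv2.cvtColor(P["pixels"],cv2.COLOR_RGB2HSV)[t:bb,l:r];yy,xx=np.nonzero(cv2.inRange(h,(0,150,80),(6,255,255)));print("ball seen",xx.mean()+l if len(xx) else 0,yy.mean()+t if len(xx) else 0,len(xx))
psi=np.deg2rad(32.2);f=np.r_[np.cos(psi),np.sin(psi),0]; lat=np.array([-f[1],f[0],0]); H=np.r_[C,.067]-.055*f; Z=np.array([0,0,1.])
for th in(5,10,15,20,25):
    t=np.deg2rad(th);P=lambda x,yy,z:H+x*(np.cos(t)*f+np.sin(t)*Z)+z*(-np.sin(t)*f+np.cos(t)*Z)+yy*lat
    print(th,((proj(S,[P(.14,.02,.01),P(.14,-.02,.01),P(.14,-.02,.002)])-[230,185])*6+[320,0]).round().tolist(), "bar front bottom", ((proj(S,[P(.083,.046,0),P(.083,-.046,0)])-[230,185])*6+[320,0]).round().tolist())
E
```

```text
[0.6435 0.0252 0.0878] [ 0.423   0.2664 -0.8661] [-0.2283 -0.1919  1.7739  0.3909  1.201   0.7043]
0 [[271.5304 241.36  ]] crop [[569.1822 338.1597]]
0.01 [[270.9238 237.2517]] crop [[565.5429 313.5104]]
0.02 [[270.3144 233.1245]] crop [[561.8865 288.7472]]
0.03 [[269.7021 228.9781]] crop [[558.2127 263.8689]]
0.05 [[268.4688 220.6272]] crop [[550.8126 213.7631]]
0.08 [[266.5964 207.9526]] crop [[539.5783 137.7154]]
ball pred S [[315.469  211.8257]] T [[231.5826 222.0783]]
ball seen 315.1034482758621 214.31034482758622 29
ball seen 232.31034482758622 222.86206896551724 29
5 [[632.0, 366.0], [529.0, 386.0], [531.0, 401.0]] bar front bottom [[663.0, 280.0], [438.0, 322.0]]
10 [[630.0, 340.0], [526.0, 359.0], [528.0, 376.0]] bar front bottom [[663.0, 265.0], [437.0, 307.0]]
15 [[627.0, 312.0], [523.0, 331.0], [525.0, 349.0]] bar front bottom [[661.0, 250.0], [435.0, 292.0]]
20 [[624.0, 282.0], [519.0, 302.0], [522.0, 321.0]] bar front bottom [[660.0, 234.0], [432.0, 276.0]]
25 [[620.0, 251.0], [515.0, 271.0], [517.0, 291.0]] bar front bottom [[658.0, 217.0], [430.0, 259.0]]
```

The trained eye and geometry agree: the rest's tip matches θ≈20°, while the TCP lies about 27 mm further on. So the shut fingertips have gone into the slot near the rest's top. I'll back out along the finger axis and press lower down, on the solid face.

```bash
cat > push3.py <<'E'
from h import *
C=np.array([.591,-.008]);psi=np.deg2rad(32.2)
f=np.r_[np.cos(psi),np.sin(psi),0]; lat=np.array([-f[1],f[0],0]); H=np.r_[C,.067]-.055*f; Z=np.array([0,0,1.])
P=lambda th,x,z=.010:H+x*(np.cos(th)*f+np.sin(th)*Z)+z*(-np.sin(th)*f+np.cos(th)*Z)
p=np.array(read_tcp_pos()); y=Rn.from_rotvec(read_eef_rot()).as_matrix()[:,1]
print("jam",movel(p-.07*y,vel=.05,force_limit=15),read_ft_force())
d=np.deg2rad; n=-np.sin(d(22))*f+np.cos(d(22))*Z
h=P(d(22),.085,.06); movel(h,vel=.15,ori=ori(-n,lat,h))
sleep(.2);F0=np.array(read_ft_force())
hit=movel(P(d(22),.085,.0),vel=.04,force_limit=4)
p0=np.array(read_tcp_pos()); print(hit,p0,(p0-H)@n)
for i in range(1,16):
    movel(p0-n*.0015*i,vel=.03); sleep(.1); F=np.array(read_ft_force())-F0; print(i*1.5,round(F@n,2),round(((np.array(read_tcp_pos())-H)@n),4))
    if F@n>10: break
p=np.array(read_tcp_pos()); movel(p+.05*n,vel=.08); print(read_t())
E
python3 push3.py
```

```text
jam False [-0.204  -0.8698  0.4256]
False [0.6113 0.0046 0.0992] 0.0003220383340069106
1.5 -0.1 -0.0011
3.0 0.32 -0.0027
4.5 -0.49 -0.0042
6.0 0.72 -0.0057
7.5 -0.39 -0.0072
9.0 -0.81 -0.0087
10.5 -0.58 -0.0102
12.0 -0.67 -0.0117
13.5 -0.48 -0.0132
15.0 -0.04 -0.0147
16.5 -0.17 -0.0162
18.0 -0.5 -0.0177
19.5 -0.48 -0.0192
21.0 -0.82 -0.0207
22.5 -1.13 -0.0222
33.1333
```

```bash
python3 - <<'E'
from h import *
S=get_image("scene");T=get_image("top")
o=np.zeros((600,800,3),np.uint8)
o[:400,:320]=cv2.resize(T["pixels"][155:255,235:315,::-1],(320,400),interpolation=cv2.INTER_CUBIC)
o[:,320:]=cv2.resize(S["pixels"][155:255,230:310,::-1],(480,600),interpolation=cv2.INTER_CUBIC)
cv2.imwrite("pics/push3.png",o)
p=np.array(read_tcp_pos());print(p,((proj(S,[p])-[230,155])*6+[320,0]))
E
```

```text
[ 0.6022 -0.0007  0.1237] [[539.115 366.449]]
```

View pics/push3.png

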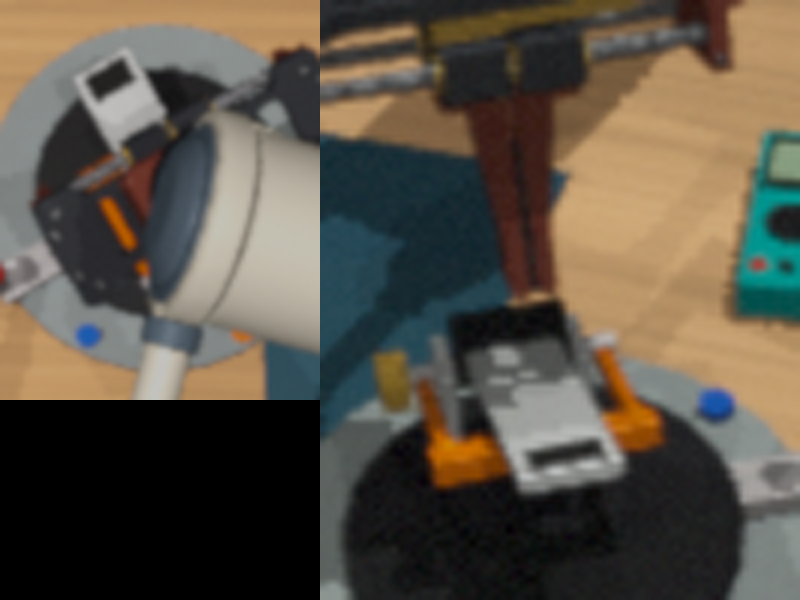

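```bash
python3 - <<'E'
from h import *
S=get_image("scene"); T=get_image("top")
for dz in(0,.01,.02,.03,.04): print(dz,proj(S,[[.161,-.578,.189+dz]])*1.4, proj(T,[[.161,-.578,.189+dz]])*1.4)
print(proj(S,[[0,0,0],[.5,-.0,0]])*1.4)
E
```

```text
0 [[208.9261 111.9367]] [[744.5777 543.5952]]
0.01 [[207.9007 107.9032]] [[748.0519 544.889 ]]
0.02 [[206.8646 103.8284]] [[751.5941 546.2082]]
0.03 [[205.8176  99.7117]] [[755.2064 547.5535]]
0.04 [[204.7596  95.5524]] [[758.8907 548.9256]]
[[457.0016 184.2663]
 [394.613  314.5531]]
```

```bash
cat > push4.py <<'E'
from h import *
C=np.array([.591,-.008]);psi=np.deg2rad(32.2)
f=np.r_[np.cos(psi),np.sin(psi),0]; lat=np.array([-f[1],f[0],0]); H=np.r_[C,.067]-.055*f; Z=np.array([0,0,1.])
y=Rn.from_rotvec(read_eef_rot()).as_matrix()[:,1];n=-y
p=np.array(read_tcp_pos()); c=(p-H)@n
movel(p-n*(c+.018),vel=.15); F0=np.array(read_ft_force())
p=np.array(read_tcp_pos()); c=(p-H)@n
hit=movel(p-n*.04,vel=.03,force_limit=11)
F=np.array(read_ft_force())-F0;q=np.array(read_tcp_pos());print(hit,"F",F,F@n,"coord",(q-H)@n,q)
sleep(.1);print((np.array(read_ft_force())-F0)@n)
T=get_image("top")
m=cv2.inRange(cv2.cvtColor(T["pixels"],cv2.COLOR_RGB2HSV),(22,100,80),(34,255,255)); m[:205]=0;m[270:]=0;m[:,:355]=0;m[:,390:]=0
m=cv2.morphologyEx(m,cv2.MORPH_CLOSE,np.ones((9,9)))
P=np.array([atz(T,(a,b),.024)[:2] for b,a in np.argwhere(m)]);w,v=np.linalg.eigh(np.cov(P.T));print("meter",P.mean(0),"yaw",np.rad2deg(np.arctan2(*(v[::-1,1]*np.sign(v[0,1])))),read_t())
E
python3 push4.py
```

```text
True F [-6.2028 -2.3202  9.108 ] 10.87041198149396 coord -0.03328072042585996 [0.6227 0.0113 0.0682]
9.835292144375599
meter [ 0.4926 -0.2666] yaw 1.9800788906157092 34.6583
```

```bash
cat > grab.py <<'E'
from h import *
y=Rn.from_rotvec(read_eef_rot()).as_matrix()[:,1]; p=np.array(read_tcp_pos())
movel(p-.07*y,vel=.15)
set_gripper(.78)
a=np.deg2rad(2); M=[.500,-.2685]
o=ori(D,[-np.sin(a),np.cos(a),0],[*M,.08])
move_ptp([*M,.08],o)
S=get_image("scene");T=get_image("top")
o2=np.zeros((560,800,3),np.uint8)
o2[:560,:360]=cv2.resize(T["pixels"][160:300,330:420,::-1],(360,560),interpolation=cv2.INTER_CUBIC)
o2[:480,360:]=cv2.resize(S["pixels"][185:265,235:308,::-1],(440,480),interpolation=cv2.INTER_CUBIC)
cv2.imwrite("pics/grab.png",o2)
movel([*M,.003],vel=.12)
hit=movel([*M,-.045],vel=.03,force_limit=6)
q=np.array(read_tcp_pos());print(hit,q,read_ft_force(),read_t())
E
python3 grab.py
```

```text
True [ 0.4999 -0.2684 -0.0336] [-0.7639  0.4304  4.3476] 39.5
```

View pics/grab.png

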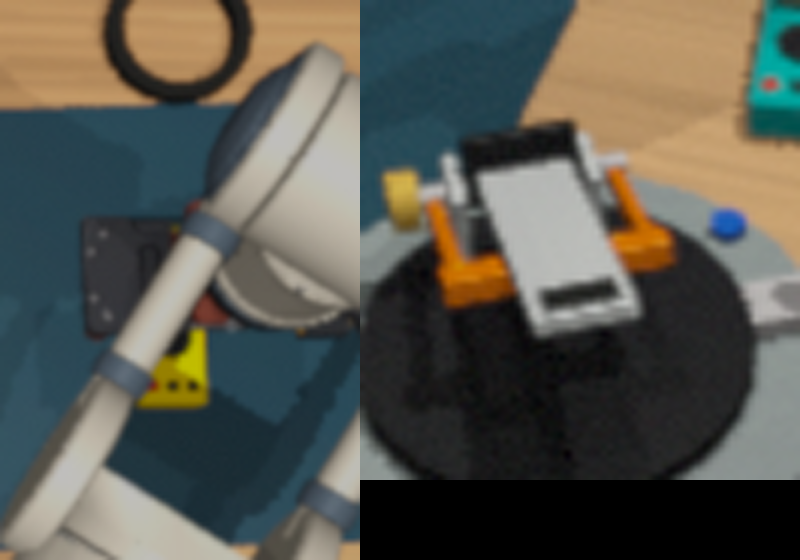

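```bash
cat > place.py <<'E'
from h import *
d=np.deg2rad; C=np.array([.591,-.008]);psi=d(32.2);th=d(17); DL=.0325
f=np.r_[np.cos(psi),np.sin(psi),0]; lat=np.array([-f[1],f[0],0]); Z=np.array([0,0,1.]); H=np.r_[C,.067]-.055*f
ex=np.cos(th)*f+np.sin(th)*Z; n=np.cross(ex,lat)
Rg=Rn.from_rotvec(read_eef_rot()).as_matrix()
Rp=np.c_[ex,lat,n]@Rn.from_euler("z",2,degrees=True).as_matrix().T@Rg; o=Rn.from_matrix(Rp).as_rotvec(); yt=Rp[:,1]
tcp=lambda x,z:H+x*ex+z*n+DL*yt
for s in(tcp(.084,.10),tcp(.084,.016),tcp(.05,.012)): q=solve_ik(s,o); assert q is not None; print(np.round(q,2))
p=np.array(read_tcp_pos()); movel(p+[0,0,.004],vel=.05)
set_gripper(.2,force=30); w=read_grip_width()*88; print("width",w); assert 40<w<52
movel(p+[0,0,.17],vel=.2); print("held",read_grip_width()*88,read_ft_force())
move_ptp(tcp(.084,.10),o); sleep(.1); F0=np.array(read_ft_force())
movel(tcp(.084,.03),vel=.15)
hit=movel(tcp(.084,-.005),vel=.04,force_limit=5); q=np.array(read_tcp_pos()); F=np.array(read_ft_force())-F0
print("down",hit,"tip z",(q-DL*yt-H)@n,"F",F@n,F@ex,F@lat)
q=q+.001*n; movel(q,vel=.03)
hit=movel(q-.045*ex,vel=.04,force_limit=6); q=np.array(read_tcp_pos()); F=np.array(read_ft_force())-F0
print("lip",hit,"tip x",(q-DL*yt-H)@ex,"F",F@n,F@ex,F@lat,read_t())
E
python3 place.py
```

```text
[-0.2  -0.17  1.57  0.2   1.52  0.83]
[-0.16 -0.1   1.65  0.2   1.37  0.83]
[-0.21 -0.16  1.73  0.21  1.36  0.78]
width 46.26596189880911
held 45.83316562556557 [ 0.673   0.7157 -3.3838]
down True tip z 0.010881793416417561 F 6.744206099303458 1.7978290288850747 0.8618709043743427
lip True tip x 0.06670393858874737 F 4.44663880003212 3.7956350991792065 0.1221783713006531 44.4083
```

```bash
cat > rel.py <<'E'
from h import *
d=np.deg2rad; psi=d(32.2);th=d(17)
f=np.r_[np.cos(psi),np.sin(psi),0]; lat=np.array([-f[1],f[0],0]); Z=np.array([0,0,1.]); ex=np.cos(th)*f+np.sin(th)*Z; n=np.cross(ex,lat)
q=np.array(read_tcp_pos()); hit=movel(q-.006*ex,vel=.03,force_limit=5); q2=np.array(read_tcp_pos()); print(hit,(q2-q)@ex,(np.array(read_ft_force()))@ex)
set_gripper(.68); q=np.array(read_tcp_pos()); movel(q+.09*n,vel=.15)
q=[.40,-.25,.25]; move_ptp(q,ori(D,[0,1,0],q))
S=get_image("scene");T=get_image("top")
o=np.zeros((480,800,3),np.uint8)
o[:400,:400]=cv2.resize(T["pixels"][155:255,225:325,::-1],(400,400),interpolation=cv2.INTER_CUBIC)
o[:,400:]=cv2.resize(S["pixels"][185:265,240:306,::-1],(400,480),interpolation=cv2.INTER_CUBIC)
C=np.array([.591,-.008]); H=np.r_[C,.067]-.055*f
for P,off in((T,lambda u:(u-[225,155])*4),(S,lambda u:(u-[240,185])*6+[400,0])):
    for z in(.034,):
        c=[H+x*ex+y*lat+z*n for x,y in((.008,.023),(.128,.023),(.128,-.023),(.008,-.023))]
        print("pred meter top",off(proj(P,c)).round().tolist(),[ (np.round(k["position"],1).tolist(),round(k["confidence"],2)) for k in pinpoint(P,"meter")])
cv2.imwrite("pics/rel.png",o)
def mask(P,b):
    m=cv2.inRange(cv2.cvtColor(P["pixels"],cv2.COLOR_RGB2HSV),(22,100,80),(34,255,255)); k=np.zeros_like(m);l,t,r,bb=b;k[t:bb,l:r]=m[t:bb,l:r]; return k
m=cv2.morphologyEx(mask(T,(258,175,298,232)),cv2.MORPH_CLOSE,np.ones((9,9))); X=np.argwhere(m)[:,::-1].astype(float)
P3=[]
for u in X: # onto meter top plane
    oo,v=ray(T,u); P3.append(oo+v*((H+.034*n-oo)@n)/(v@n))
P3=np.array(P3)-H; L=np.c_[P3@ex,P3@lat]; r=cv2.minAreaRect(L.astype(np.float32)*1000); print("meter in rest frame",r)
print(read_t())
E
python3 rel.py
```

```text
True -0.0001440745533977201 2.7322464355548726
pred meter top [[213.0, 262.0], [117.0, 95.0], [181.0, 58.0], [276.0, 225.0]] [([401.1, 330.9], 0.88), ([189.3, 205.5], 0.82), ([195.2, 320.9], 0.8), ([269.7, 198.9], 0.59), ([258.7, 292.2], 0.56)]
pred meter top [[580.0, 103.0], [641.0, 228.0], [521.0, 250.0], [472.0, 122.0]] [([264.2, 223.0], 0.8), ([309.2, 195.9], 0.7), ([355.9, 263.9], 0.59), ([205.5, 153.6], 0.58)]
meter in rest frame ((68.40245056152344, 1.3764896392822266), (50.020660400390625, 123.30313873291016), 89.91542053222656)
47.1667
```

View pics/rel.png

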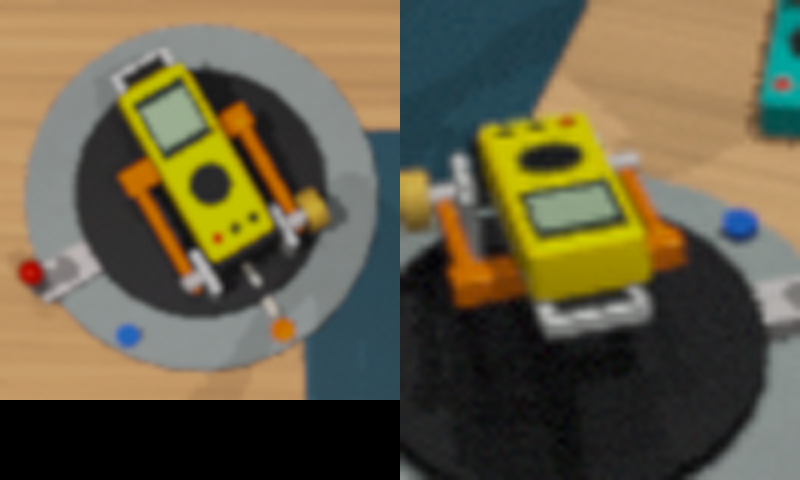

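```bash
python3 look.py fin; python3 - <<'E'
from h import *
T=get_image("top");C=np.array([.591,-.008])
hsv=cv2.cvtColor(T["pixels"],cv2.COLOR_RGB2HSV); y,x=np.nonzero((hsv[:,:,2]>165)&(hsv[:,:,1]<50)); k=(x>286)&(x<300)&(y>226)&(y<238)
w=atz(T,[x[k].mean(),y[k].mean()],.024)[:2]-C; print("pointer",np.rad2deg(np.arctan2(w[1],w[0]))%360)
finish_job(); print(read_t())
E
```

```text
orange dir 212.01307592645594
28
ball [0.5227 0.0959] yaw 33.32010398005262 0.12428355636429608
hinge [ 0.5403 -0.0444  0.0661]
stop [ 0.5469 -0.041   0.0674]
lip [ 0.5602 -0.0278 -0.0277]
pointer 212.6558982628035
the job is handed in; nothing more can be done
the job is handed in; nothing more can be done
```

The job is done and handed in at about 47 s of the 72 s allowed. I turned the turntable by its post, tipped the rest down to its stop, and set the yellow meter on it against the lip.

**Last checks**
- **Pointer:** it reads 212.7° and the orange mark 212.0°. The ball on the post did not move between the turn and the end. Taken on its own, the ball gives a yaw of 33.3°, about 1° off, which fits the calibration error.
- **Rest:** it took about 11 N at its middle, well above the friction of about 5 N, so I take it to be on the stop. Its slope is about 17°, from the contact height and the pictures.
- **Meter:** its centre is at x = 68.4 mm on the rest and it lies straight to within about 0.1°. It is screen outwards and screen end up, and a second push against the lip moved it only 0.1 mm. The top camera puts it 1.4 mm off centre sideways, which I put down to the meter's side showing in the picture.

**What disagreed**
- **Fingertip position:** the real fingertips are about 32 mm further back than the reported TCP. The pictures and the contact with the table both showed this.
- **Effect on the turn:** because of that offset, I probably gripped the post by its red ball. The turn still came out right.
- **Effect on the first press:** I first put the missing contact down to the fingertips having gone into the slot near the rest's top; it was this offset. The second press missed the rest for the same reason. I then pressed until contact and corrected for the offset when placing the meter.
- **Lip reading:** the network's last estimate of the lip position (z = -28 mm) was plainly wrong, so I ignored it.

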